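Release the safety catch of the gas-filter cabinet and open its door

TASK

The green-topped gas-filter cabinet needs its cartridges changed, but its door stands only slightly ajar, held by a sprung safety catch behind it. Reach down into the gap between door and cabinet, press the catch's orange pad down, pull the door with the catch held down, and swing it wide open, to about 75 degrees. Leave the door standing open and its catch let go, and leave the blue-topped cabinet and the amber bottle alone.

Things in the scene. Friction and masses are not known exactly. Their poses are not given: they have to be found in the camera images.
- green_cab: Light-grey cabinet with GREEN top, 200 x 200 mm, 200 high, fixed, turned up to 15 deg. Origin: middle of its underside; x away from the robot, z up. Pale grey door on the robot's side, hinged at the left (+y), 197 wide, 15 thick, top edge at 200 mm, no handle. The top is set back 28 mm from the front; a steel rail under its front edge reaches down to 174 mm.
- green_press (a point): Middle of the top face of the orange pad of the catch, on the door's inside: 46 mm deep, 36 wide, 172 mm up, 28 below the door's top, reached from above through a 60-70 mm gap between door and rail. Turns with the door: z up, y along the door to the hinge, x into the cabinet. Door's inner face 28 mm away at -x; hinge axis at y +135, x -28; white hook behind the rail at x +60 to +70.
- green_door (a joint): Opening angle of this door, rad: 0 shut, grows as its free (-y) edge comes towards the robot (clockwise from above). Starts ajar at 0.25-0.31; the catch stops it at about 0.32; with the catch down it goes on to 1.70. Stiff hinge: 1 to 3 N at the pad move it, and it stays where it is left.
- green_catch (a joint): How far this catch is pressed down, m: 0 up, 0.016 fully down, straight vertical travel. Spring: 3 N to start, 6 N fully down. The hook is free of the rail from about 0.009 on; hold it down until the door is past 0.5 rad. Springs up when let go.
- blue_press (a point): The same pad point on the otherwise identical cabinet with the BLUE top, beside the green one on either side, door ajar likewise. To be left alone.
- bottle: Closed amber bottle with white cap, 60 mm across, 125 high, loose on the bench to one side of the cabinets; origin at the centre of its underside. To be left alone. (The grey computer mouse on the other side is fixed.)

How it is judged:
On the way, in this order (a step that is already met when the one before it is completed fails the run):
1. the green cabinet's catch is pressed down while its door is still ajar (value of joint green_catch above 0.006 m and value of joint green_door below 0.38 rad), for 0.05 s.
2. the green cabinet's door is pulled past its catch with the catch held down (value of joint green_catch above 0.005 m and value of joint green_door above 0.39 rad), for 0.02 s.
At the end, for the whole second after the job is handed in: The green cabinet's door stands still, open by more than 1.05 rad (60 degrees), its catch sprung back up (pressed less than 4 mm); the blue cabinet's catch pad is within 15 mm and the upright bottle within 30 mm of where each started (value of joint green_door above 1.05 rad and value of joint green_catch below 0.004 m and velocity of joint green_door between -0.05 and 0.05 rad/s and distance of blue_press from where it was at the start of the episode below 0.015 m and distance of bottle from where it was at the start of the episode below 0.03 m and angle between bottle's own z axis and vertical below 0.2 rad); the robot touches nothing.
It fails at once if the blue cabinet's door or catch is moved by 15 mm or more (distance of blue_press from where it was at the start of the episode above 0.015 m).
It fails at once if the bottle is pushed 30 mm or tipped over (distance of bottle from where it was at the start of the episode above 0.03 m or angle between bottle's own z axis and vertical above 0.3 rad).
It also fails if it takes over 38 s, if anything falls off the work surface, if the arm or the gripper's body presses on something with over 40 N, if the wrist force passes 120 N, or if a joint passes its speed limit or range.

ROBOT

A 6-joint arm with a two-finger parallel gripper is mounted at the origin on the work surface. World frame = base frame: x ahead of the robot, y to its left, z up, the work surface at z = 0. Lengths are in m, angles in rad, forces in N, time in s.
With the tool pointing down it reaches from about 0.35 to 0.875 m from the base axis. Payload 15.5 kg.
Tool frame: the origin (TCP) lies between the finger pads; the fingertips stand 8 mm ahead of it and the grasp point (between the pads) lies 11 mm behind it; x points along the fingers, y is the direction in which the jaws open and shut, and the axes are right-handed (so a half turn about x gives the same grasp; the last joint's range is limited). The gripper opens to 85 mm and grips with 20 to 120 N. Pads are 22 mm wide; open, the fingers measure 114 mm over their backs; the gripper's body (76 mm by 85 mm) begins 54 mm behind the grasp point. The pads swing forward as they close: fully open they stand 13 mm farther back than shut.
Start: joints at [1.101, 0.494, 1.345, -0, 1.302, -0.096], TCP at [0.229, 0.582, 0.239] pointing down, gripper open.
Joint ranges: [-2.91, 2.91], [-0.82, 2.16], [0.22, 2.67], [-1.22, 4.37], [0.12, 2.79], [-3.08, 3.08]. Speed limits (rad/s): [1.89, 1.89, 2.57, 3.01, 3.01, 3.01].

INTERFACE

Orientations are given as a unit quaternion [w, x, y, z].
In Python, from cell import ctrl gives the robot as it stands.
- The arm moves only by the shell command python3 -m jog 'ROWS' [OPENING] [FORCE]. ROWS is JSON, a list of rows, each a list of 6 numbers: the shift along the world's x, y, z in mm, then the turn, a rotation vector about the world's x, y, z in rad. A call has 1 to 20 rows; each row shifts and turns the pose as measured when the row begins; what a row does not reach is not made up. A row lasts 1/8 s, in which the tool goes at most 62.5 mm and 10.7 degrees, less where a joint would pass 70% of its speed; a pose out of reach is approached as far as the arm can. A call is refused whole if a number of a shift passes 62.5 or a number of a turn 0.188, either way. A call with a gripper value outside its range is refused whole. OPENING is the gripper's target within -1 to 1 (shut at 1, half-way at 0, fully open at -1), set as the call begins (- or left out, the last holds). The fingers move at their own pace and stop on an object; FORCE is the grip in N (left out, the last holds). Time passes only in rows, so rows that do not move let the fingers close. It gives the time, the measured TCP pose, the force and the opening at its end, in the units of the state.
- ctrl.get_obs(): the state, without advancing time (a new reading comes with each control period).
- ctrl.read_camera(name): name is "scene" or "top" or "wrist"; returns a dict with "img" (480x640x3 uint8, blue, green, red), "vertical_fov" (degrees; the focal length in pixels is half the picture's height over the tangent of half this angle, whatever the lens; pixels are square), "cx", "cy" (the principal point, pixels), "k1" (the pictures are not rectified: a ray, as slopes to the right and down, at radius r is drawn at 1 + k1 r^2 times it, then the intrinsics apply), "camera_from_world" (4x4, takes a point from world to camera coordinates); the wrist camera has in their place "T_tool_cam" (4x4, takes a point from camera to tool coordinates, whose origin is the TCP and whose axes are the tool frame's). Camera axes: x right, y down, z forward; pixel columns grow to the right and rows downward; lengths in m; the calibration is good to about 2 mm. A picture is of the moment at which its call begins: read the wrist's pose just before it. There is no depth.
- ctrl.sign_off(): hands the job in, once; it reports no verdict.
The state is a dict: "time_s": time; "joint_pos": joint angles; "qd": joint speeds; "effort": joint torques, N m; "position": TCP position; "tool_rot": TCP orientation; "force": force on the tool from outside, world axes, zero at the start; "ft_torque": the same for the moment, N m; "gripper_width": opening from 0.0 (shut) to 1.0 (fully open).
Only numpy, scipy, OpenCV 4.12 (cv2) and the standard library are available. Lean on these libraries where they do the work, as an engineer would, in place of code of your own. Each camera call takes 0.05 s, during which the arm holds its last target. There are 200 camera calls.

## Working session

There is one attempt and no reset: what is moved stays moved. The work goes in short steps, Python scripts to look and compute and a shell command to move; the robot and the scene stay as the last step left them, time stands still between calls to the robot, and variables do not carry over. Pictures are saved under pics/ and viewed, about 8 in all and at most 12, crops included, and the job is handed in when it is done.

```bash
ls; mkdir -p pics
cat > h.py <<'E'
import numpy as np, cv2
from cell import ctrl
from scipy.spatial.transform import Rotation as R
def cam(n):
    o=ctrl.get_obs(); c=ctrl.read_camera(n)
    if n=="wrist":
        q=np.array(o["tool_rot"]); T=np.eye(4); T[:3,:3]=R.from_quat(q[[1,2,3,0]]).as_matrix(); T[:3,3]=o["position"]
        c["W"]=T@np.array(c["T_tool_cam"])
    else: c["W"]=np.linalg.inv(np.array(c["camera_from_world"]))
    return c
def ray(c,u,v):
    f=240/np.tan(np.radians(c["vertical_fov"])/2)
    d=np.array([(u-c["cx"])/f,(v-c["cy"])/f]); s=d.copy()
    for _ in range(20): s=d/(1+c["k1"]*(s@s))
    return c["W"][:3,3], c["W"][:3,:3]@np.array([s[0],s[1],1])
def onz(c,u,v,z):
    o,d=ray(c,u,v); return o+d*(z-o[2])/d[2]
E
python3 - <<'E'
from h import *
for n in ["scene","top"]:
    c=cam(n); cv2.imwrite(f"pics/{n}0.png",c["img"]); print(n,c["W"][:3,3].round(3),c["W"][:3,2].round(2),c["vertical_fov"])
print(ctrl.get_obs())
E
```

```text
pics
scene [0.761 1.131 1.168] [-0.12 -0.74 -0.66] 46.129999000394044
top [ 0.349 -0.034  1.393] [ 0.19  0.01 -0.98] 54.47829287333
{'time_s': 0.1, 'joint_pos': array([ 1.10050318e+00,  4.94162053e-01,  1.34604216e+00, -1.46828458e-06,
        1.30253734e+00, -9.55059524e-02]), 'qd': array([ 0.0003433 , -0.00232757, -0.0019834 ,  0.00196141, -0.0002646 ,
       -0.00120863]), 'effort': array([ 1.87603735e-03, -8.83594394e+01, -3.84547412e+01, -3.02786566e-04,
        5.49986566e-03, -2.31874253e-05]), 'position': array([0.22865461, 0.58133454, 0.23874354]), 'tool_rot': array([ 0.69461457,  0.13134277,  0.69484038, -0.13212315]), 'force': array([-0.92610212, -1.01850588, -0.58880363]), 'ft_torque': array([0.00562039, 0.01843275, 0.03736812]), 'gripper_width': 0.9991341396051274}
```

View pics/top0.png

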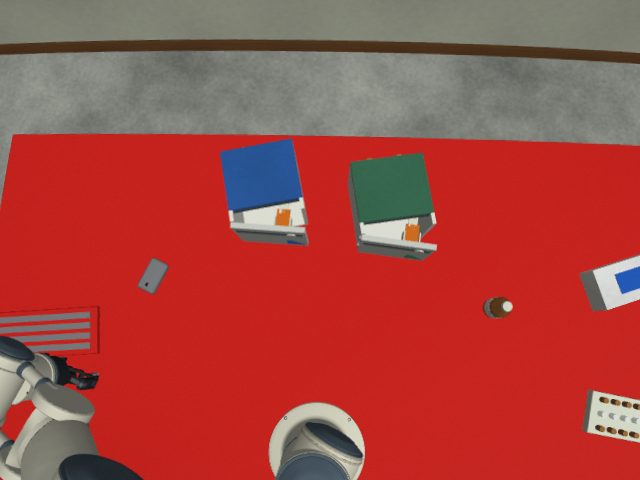

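View pics/scene0.png

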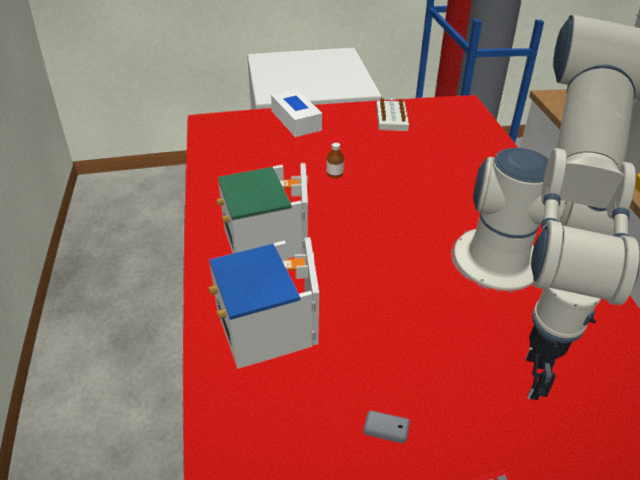

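The top view shows the green cabinet to the right (pad near (412,232), door's free end (436,246), hinge end (360,240)). The blue one is at left (pad near (283,217)), the bottle at (500,307), and the arm is at lower left.

Run:
```python
from h import *
c=cam("top"); im=c["img"]; hsv=cv2.cvtColor(im,cv2.COLOR_BGR2HSV)
m=cv2.inRange(hsv,(35,60,40),(90,255,160)); k=max(cv2.findContours(m,0,2)[0],key=cv2.contourArea)
b=cv2.boxPoints(cv2.minAreaRect(k)); print("green"); 
for p in b: print(p.round(1),onz(c,*p,.2).round(4))
m=cv2.inRange(hsv,(8,150,120),(20,255,255))
for k in cv2.findContours(m,0,2)[0]:
    if cv2.contourArea(k)>20:
        r=cv2.minAreaRect(k); print("or",r,cv2.contourArea(k),onz(c,*r[0],.172).round(4))
        if 340<r[0][0]<450: 
            for p in cv2.boxPoints(r): print(p,onz(c,*p,.172).round(4))
cr=cv2.resize(im[140:270,330:450],None,fx=4.5,fy=4.5,interpolation=2); cv2.imwrite("pics/crop1.png",cr)
for p in [(357,236),(436,244),(436,249),(359,240)]: print(p,onz(c,*p,.2).round(4))
```

```text
green
[349.6 161.6] [ 0.7882 -0.0764  0.2   ]
[425.2 151.4] [ 0.8224 -0.2818  0.2   ]
[433.6 213.2] [ 0.6498 -0.3001  0.2   ]
[357.9 223.4] [ 0.6178 -0.1005  0.2   ]
or ((411.91400146484375, 232.4467315673828), (13.12768268585205, 16.1153621673584), 5.19442892074585) 174.0 [ 0.6024 -0.2468  0.172 ]
[404.64758 239.87704] [ 0.5818 -0.2271  0.172 ]
[406.10663 223.82788] [ 0.6257 -0.2315  0.172 ]
[419.18042 225.01642] [ 0.6232 -0.2667  0.172 ]
[417.72137 241.06558] [ 0.5793 -0.2621  0.172 ]
or ((282.5549011230469, 217.00608825683594), (12.589195251464844, 15.349983215332031), 6.34019136428833) 153.0 [0.6375 0.1012 0.172 ]
(357, 236) [ 0.5841 -0.0983  0.2   ]
(436, 244) [ 0.5672 -0.3046  0.2   ]
(436, 249) [ 0.554  -0.3043  0.2   ]
(359, 240) [ 0.5736 -0.1036  0.2   ]
```

View pics/crop1.png

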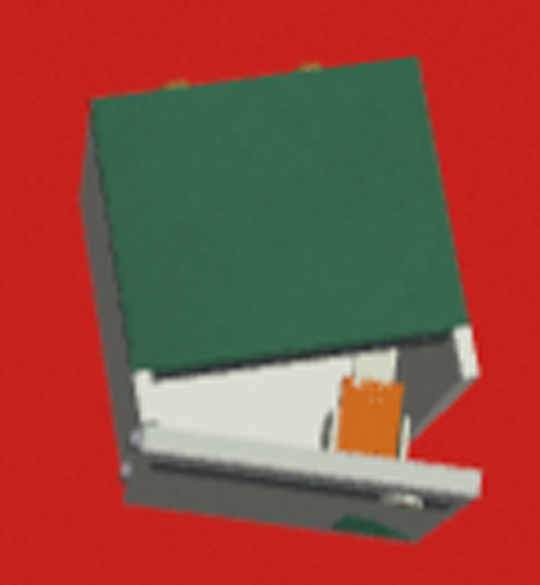

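The pad measures 44 x 35 mm at 172 mm and its yaw (about -0.10) agrees with the door's, so I trust (0.602, -0.247). Next is the tool turn that puts the jaw axis along the door.

```bash
python3 - <<'E'
from h import *
o=ctrl.get_obs(); q=np.array(o["tool_rot"]); M=R.from_quat(q[[1,2,3,0]]).as_matrix()
print(M.round(3)); print("jaw yaw",np.arctan2(M[1,1],M[0,1]), "wanted", np.pi/2-.1)
E
python3 -m jog '[[0,0,40,0,0,0],[0,0,50,0,0,0],[0,0,50,0,0,0]]' 1 40
```

```text
[[-0.     0.366  0.931]
 [-0.001  0.931 -0.366]
 [-1.    -0.001 -0.   ]]
jaw yaw 1.1960263580533064 wanted 1.4707963267948965
time_s: 0.52
position: [0.2275, 0.579, 0.3776]
tool_rot: [0.694, 0.128, 0.696, -0.136]
force: [0.5, 0.5, 0.4]
gripper_width: 0.378
```

```bash
python3 -m jog '[[19,-46,0,0,0,0.06],[19,-46,0,0,0,0.06],[19,-46,0,0,0,0.06],[19,-46,0,0,0,0.05],[19,-46,0,0,0,0.05],[19,-46,0,0,0,0],[19,-46,0,0,0,0],[19,-46,0,0,0,0],[19,-46,0,0,0,0],[19,-46,0,0,0,0],[19,-46,0,0,0,0],[19,-46,0,0,0,0],[19,-46,0,0,0,0],[19,-46,0,0,0,0],[19,-46,0,0,0,0],[19,-46,0,0,0,0],[19,-46,0,0,0,0],[0,0,0,0,0,0]]'
python3 - <<'E'
from h import *
c=cam("wrist"); cv2.imwrite("pics/w1.png",c["img"])
o=ctrl.get_obs(); q=np.array(o["tool_rot"]); M=R.from_quat(q[[1,2,3,0]]).as_matrix()
print(M.round(3),np.arctan2(M[1,1],M[0,1]),c["W"].round(3),o["joint_pos"].round(2))
E
```

```text
time_s: 2.78
position: [0.5553, -0.2289, 0.3788]
tool_rot: [0.706, 0.029, 0.707, -0.031]
force: [0.0, 1.3, -0.7]
gripper_width: -0.0
[[-0.001  0.083  0.997]
 [-0.003  0.997 -0.083]
 [-1.    -0.003 -0.001]] 1.4879057988299722 [[ 0.084  0.942  0.325  0.472]
 [ 0.997 -0.078 -0.031 -0.223]
 [-0.004  0.327 -0.945  0.514]
 [ 0.     0.     0.     1.   ]] [-0.49  0.36  1.19 -0.    1.59 -1.97]
```

View pics/w1.png

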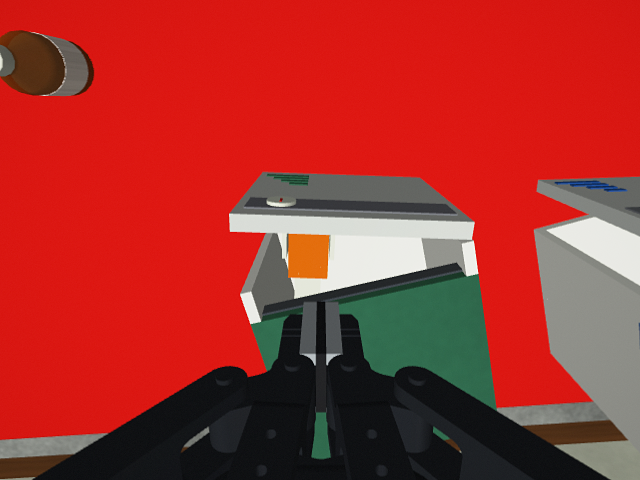

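The wrist view shows the pad at (309,256), the door's top edge from (230,222) to (474,230), the rail edge running (262,312) to (463,268), and the shut fingertips at about (321,303).

Run:
```python
from h import *
c=cam("wrist"); im=c["img"]; hsv=cv2.cvtColor(im,cv2.COLOR_BGR2HSV)
m=cv2.inRange(hsv,(8,180,150),(20,255,255)); k=max(cv2.findContours(m,0,2)[0],key=cv2.contourArea)
r=cv2.minAreaRect(k); print(r,onz(c,*r[0],.172).round(4))
for p in cv2.boxPoints(r): print(p.round(1),onz(c,*p,.172).round(4))
for p in [(231,232),(473,239)]: print("door in edge",onz(c,*p,.2).round(4))
for p in [(262,312),(463,268)]: print("rail",onz(c,*p,.174).round(4))
print("hinge",onz(c,474,230,.2).round(4)); print("tip",onz(c,321,303,.371).round(4))
```

```text
((306.0, 256.5), (43.0, 40.0), 90.0) [ 0.6059 -0.247   0.172 ]
[286. 235.] [ 0.584  -0.2627  0.172 ]
[326. 235.] [ 0.5869 -0.2273  0.172 ]
[326. 278.] [ 0.6286 -0.2306  0.172 ]
[286. 278.] [ 0.6256 -0.2674  0.172 ]
door in edge [ 0.5686 -0.3038  0.2   ]
door in edge [ 0.5907 -0.1073  0.2   ]
rail [ 0.6579 -0.2936  0.174 ]
rail [ 0.6279 -0.1058  0.174 ]
hinge [ 0.583  -0.1068  0.2   ]
tip [ 0.548  -0.2282  0.371 ]
```

The two measurements agree within 4 mm (pad about (0.604, -0.247)). The door's inner face is at x≈0.576 there and the rail at 0.650, with opening about 0.27 rad. I'll press 7 mm to the door's side of the pad's middle.

```bash
python3 -m jog '[[21,-9,0,0,0,-0.03],[21,-8,0,0,0,0],[0,0,0,0,0,0]]'
```

```text
time_s: 3.25
position: [0.5967, -0.2399, 0.3803]
tool_rot: [0.706, 0.038, 0.706, -0.04]
force: [-0.4, 0.1, -0.5]
gripper_width: -0.002
```

```bash
python3 -m jog '[[0,0,-40,0,0,0],[0,0,-40,0,0,0],[0,0,-40,0,0,0],[0,0,-35,0,0,0],[0,0,-15,0,0,0],[0,0,0,0,0,0]]'
```

```text
time_s: 4.0
position: [0.5936, -0.2335, 0.2097]
tool_rot: [0.707, 0.036, 0.705, -0.038]
force: [0.9, -0.5, -0.2]
gripper_width: -0.002
```

```bash
python3 -m jog '[[4,-12,2,0,0,0],[0,-2,0,0,0,0]]'
python3 - <<'E'
from h import *
c=cam("wrist"); cv2.imwrite("pics/w2.png",c["img"][100:480,100:560]); print(ctrl.get_obs()["position"])
E
```

```text
time_s: 4.25
position: [0.5989, -0.2487, 0.2148]
tool_rot: [0.708, 0.035, 0.704, -0.038]
force: [-0.6, 0.1, -0.5]
gripper_width: -0.001
[ 0.59875856 -0.24856088  0.21465874]
```

View pics/w2.png

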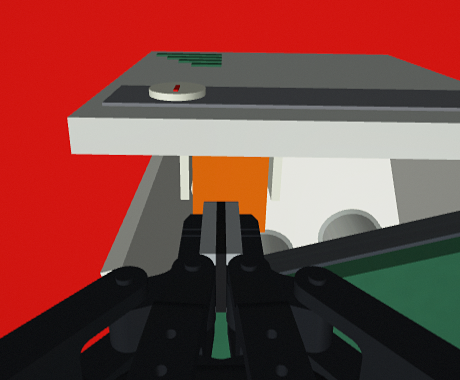

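The fingertips at crop (221,203) stand over the pad (crop columns 193–270), between door and rail. I'm descending slowly and watching the force.

```bash
python3 -m jog '[[-1,2,-10,0,0,0],[0,0,-10,0,0,0],[0,0,-8,0,0,0]]'
```

```text
time_s: 4.68
position: [0.5979, -0.2466, 0.1858]
tool_rot: [0.709, 0.035, 0.704, -0.039]
force: [-0.1, 0.1, 0.0]
gripper_width: 0.003
```

```bash
python3 -m jog '[[0,0,-5,0,0,0],[0,0,0,0,0,0]]'
```

```text
time_s: 4.92
position: [0.5975, -0.2463, 0.1795]
tool_rot: [0.708, 0.035, 0.704, -0.038]
force: [-0.7, -0.5, 3.2]
gripper_width: 0.003
```

Contact is at z ≈ 0.180 as expected. Next I press about 13 mm.

```bash
python3 -m jog '[[0,0,-6,0,0,0],[0,0,-6,0,0,0],[0,0,-1,0,0,0],[0,0,0,0,0,0]]'
```

```text
time_s: 5.42
position: [0.598, -0.2464, 0.1665]
tool_rot: [0.709, 0.035, 0.704, -0.039]
force: [-0.4, 1.4, 5.8]
gripper_width: 0.002
```

```bash
python3 - <<'E'
import numpy as np
for t in np.arange(-.11,-1.27,-.08):
    c,s=np.cos(t),np.sin(t); print(round(t,2),np.round([591+c*11+s*135, -110+s*11-c*135],0))
E
python3 -m jog '[[-6,0,0,0,0,0],[-6,1,0,0,0,-0.02],[-6,1,0,0,0,-0.05],[-6,1,0,0,0,-0.05]]'
```

```text
-0.11 [ 587. -245.]
-0.19 [ 576. -245.]
-0.27 [ 566. -243.]
-0.35 [ 555. -241.]
-0.43 [ 545. -237.]
-0.51 [ 535. -233.]
-0.59 [ 525. -228.]
-0.67 [ 516. -223.]
-0.75 [ 507. -216.]
-0.83 [ 499. -209.]
-0.91 [ 491. -202.]
-0.99 [ 484. -193.]
-1.07 [ 478. -184.]
-1.15 [ 472. -175.]
-1.23 [ 467. -165.]
time_s: 5.92
position: [0.5757, -0.2453, 0.168]
tool_rot: [0.707, 0.077, 0.698, -0.083]
force: [2.7, -2.2, 4.4]
gripper_width: -0.0
```

```bash
python3 -m jog '[[-7,1,-2,0,0,-0.06],[-8,1,-1,0,0,-0.06],[-8,2,0,0,0,-0.06],[-8,2,-1,0,0,-0.06]]'
```

```text
time_s: 6.42
position: [0.5461, -0.2397, 0.1655]
tool_rot: [0.693, 0.162, 0.681, -0.171]
force: [2.4, 1.8, 4.0]
gripper_width: -0.001
```

Run:
```python
from h import *
c=cam("wrist"); cv2.imwrite("pics/w3.png",c["img"][100:480,100:560]); print(ctrl.get_obs()["position"],ctrl.get_obs()["force"])
```

```text
[ 0.54502259 -0.23936166  0.16533538] [-1.35207109  2.14399029  5.33193803]
```

View pics/w3.png

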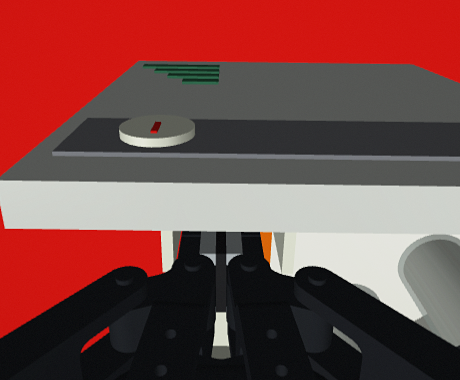

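The door's edge lies parallel to the jaws with the fingers against its inside, so the door has come along to about 0.58 rad. I hold on a little longer, then ease up off the pad while pushing on.

```bash
python3 -m jog '[[-9,3,0,0,0,-0.07],[-9,4,0,0,0,-0.07],[-9,4,0,0,0,-0.08],[0,0,10,0,0,0],[0,0,10,0,0,0],[-8,5,0,0,0,-0.08]]'
```

```text
time_s: 7.22
position: [0.512, -0.2241, 0.1885]
tool_rot: [0.66, 0.265, 0.647, -0.275]
force: [-0.5, -0.1, -0.6]
gripper_width: -0.001
```

```bash
python3 -m jog '[[-8,8,0,0,0,-0.06],[-8,7,0,0,0,-0.07],[-8,8,0,0,0,-0.08],[-7,9,0,0,0,-0.08],[-6,9,0,0,0,-0.08],[-6,9,0,0,0,-0.08]]'
```

```text
time_s: 7.98
position: [0.471, -0.1758, 0.1921]
tool_rot: [0.583, 0.404, 0.568, -0.418]
force: [2.0, -0.9, -0.5]
gripper_width: -0.002
```

Run:
```python
from h import *
c=cam("wrist"); cv2.imwrite("pics/w4.png",c["img"]); print(ctrl.get_obs()["position"],ctrl.get_obs()["force"])
```

```text
[ 0.47009383 -0.17469867  0.19199311] [-0.841089    1.22189687 -0.23250822]
```

View pics/w4.png

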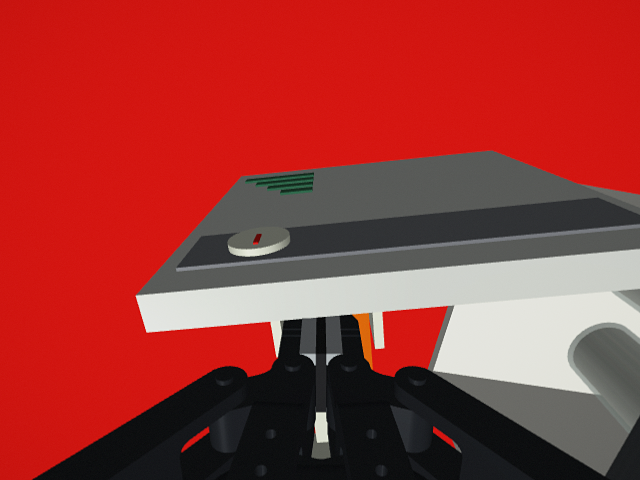

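The door follows the fingers; they stand at about 1.3 rad (75°), above the released pad. Now I back off the door, rise and move clear.

```bash
python3 -m jog '[[0,0,0,0,0,0],[3,-6,1,0,0,0],[2,-4,3,0,0,0],[0,0,15,0,0,0],[0,0,30,0,0,0],[0,0,50,0,0,0],[0,0,50,0,0,0],[-30,0,40,0,0,0],[-50,20,20,0,0,0],[-40,30,0,0,0,0],[0,50,0,0,0,0],[0,60,0,0,0,0],[0,60,0,0,0,0],[0,60,0,0,0,0],[0,0,0,0,0,0]]'
python3 - <<'E'
from h import *
c=cam("top"); im=c["img"]; cv2.imwrite("pics/top2.png",im)
hsv=cv2.cvtColor(im,cv2.COLOR_BGR2HSV); m=cv2.inRange(hsv,(8,150,120),(20,255,255))
for k in cv2.findContours(m,0,2)[0]:
    if cv2.contourArea(k)>20:
        r=cv2.minAreaRect(k); print("or",r,onz(c,*r[0],.172).round(4))
print(ctrl.get_obs()["qd"].round(3),ctrl.get_obs()["force"])
E
```

```text
time_s: 9.9
position: [0.3543, 0.0912, 0.4126]
tool_rot: [0.586, 0.403, 0.567, -0.415]
force: [0.0, -0.4, 0.0]
gripper_width: -0.003
or ((390.8620910644531, 278.1551513671875), (13.92715072631836, 17.455360412597656), 68.19859313964844) [ 0.4787 -0.19    0.172 ]
or ((282.5549011230469, 217.00608825683594), (12.589195251464844, 15.349983215332031), 6.34019136428833) [0.6375 0.1012 0.172 ]
[-0.079 -0.003  0.008 -0.008 -0.004 -0.031] [-0.01327734 -0.20831608 -0.15258412]
```

View pics/top2.png

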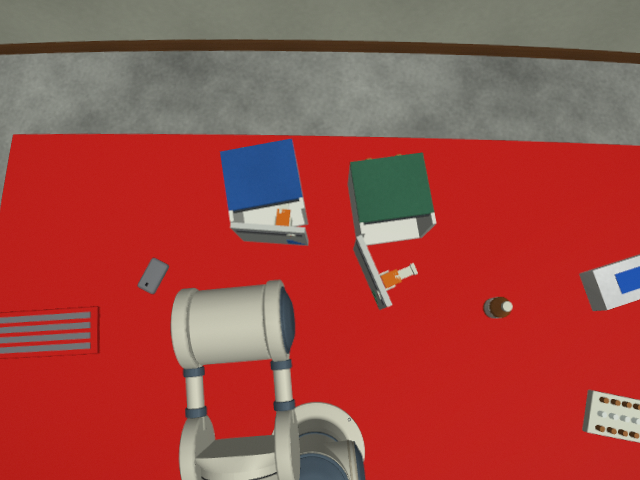

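The door stands open and the arm is clear. The blue pad is at the very same pixel (283,217) as before and the bottle is still at (500,307). The green pad, at (0.479, -0.190), matches the 1.31 rad prediction (0.475, -0.190).

```bash
python3 -m jog '[[0,0,0,0,0,0],[0,0,0,0,0,0],[0,0,0,0,0,0]]' && python3 -c "
from cell import ctrl
print(ctrl.get_obs()['qd'].round(3)); print(ctrl.sign_off())"
```

```text
time_s: 10.32
position: [0.3553, 0.0866, 0.4128]
tool_rot: [0.585, 0.404, 0.566, -0.417]
force: [-0.2, 0.2, -0.7]
gripper_width: -0.002
[-0.016  0.002 -0.001 -0.001  0.    -0.007]
the job is handed in; nothing more can be done
None
```

The green cabinet's door now stands open at about 1.31 rad (75°), and I handed the job in at 10.3 s; the sign-off gives no verdict. I pressed the orange pad about 13 mm down with the shut fingers and pulled the door past its catch with the pad held. I then let the pad spring up, pushed the door on to its final angle and withdrew.

Last checks:
- **Door:** the green pad measures at (0.479, -0.190), against (0.475, -0.190) predicted for 1.31 rad. I took one picture after withdrawing, so I did not confirm separately that the door was standing still.
- **Catch:** I did not measure its height afterwards. The fingertips were about 10 mm above the pad's top from mid-swing on, and the arm is now clear of everything.
- **Blue cabinet and bottle:** the blue pad is at exactly the same pixel as at the start. The bottle looks unmoved and upright in the overhead picture.
- **Forces:** the end-of-call readings stayed under about 7 N throughout, and the last was about zero.

No check failed or disagreed, apart from the 4 mm spread between the two pad measurements before contact.

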